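Fetch the hand bell from the sliding-door case

ROBOT

A 6-joint arm with a two-finger parallel gripper is mounted at the origin on the work surface. World frame = base frame: x ahead of the robot, y to its left, z up, the work surface at z = 0. Lengths are in m, angles in rad, forces in N, time in s.
With the tool pointing down it reaches from about 0.325 to 0.775 m from the base axis. Payload 5.5 kg.
Tool frame: the origin (TCP) lies midway between the tips of the shut fingers; the grasp point (between the pads) lies 19 mm behind it; y points along the fingers, x is the direction in which the jaws open and shut, and the axes are right-handed (so a half turn about y gives the same grasp; the last joint's range is limited). The gripper opens to 88 mm and grips with 3 to 60 N. Pads are 20 mm wide; open, the fingers measure 115 mm over their backs; the gripper's body (75 mm by 178 mm) begins 61 mm behind the grasp point.
Start: joints at [-1.295, 0.091, 1.231, -0, 1.82, -0.057], TCP at [0.196, -0.567, 0.223] pointing down, gripper open.
Joint ranges: [-2.87, 2.87], [-0.86, 2.18], [0.17, 2.46], [-1.51, 4.65], [0.06, 2.69], [-2.65, 2.65]. Speed limits (rad/s): [2.57, 2.57, 3.01, 3.14, 3.14, 3.14].

INTERFACE

Orientations are given as a unit quaternion [x, y, z, w].
In Python, from rig import monitor, imaging, job gives the robot as it stands. The module is installed in compiled form; this text tells all that it offers.
- The arm moves only by the tool apply_moves, never from a script. Its argument "commands" is a list of rows, each a list of 7 numbers: the shift along the world's x, y, z in cm, then the turn, a rotation vector about the world's x, y, z in rad, then the finger opening in cm, from 0 to 8.78. In form: [[tx, ty, tz, wx, wy, wz, grip], ...]. A call has 1 to 12 rows; each row is the pose to reach, as a shift and turn from the pose commanded when the call began; what a row does not reach only later rows make up. A row lasts 1/12 s, in which the tool goes at most 41.7 mm and 7.16 degrees, less where a joint would pass 70% of its speed; a pose out of reach is approached as far as the arm can. A call with a gripper value outside its range is refused whole. The fingers move at their own pace and stop on an object; "squeeze" is the grip in N (left out, the last holds). Time passes only in rows, so rows that repeat a pose let the fingers close. It gives the time, the measured TCP pose, the force and the opening at its end, in the units of the state.
- monitor.sense(): the state, without advancing time (a new reading comes with each control period).
- imaging.camera(name): name is "scene" or "top" or "wrist"; returns a dict with "frame" (420x560x3 uint8, red, green, blue), "vfov" (degrees; the focal length in pixels is half the picture's height over the tangent of half this angle, whatever the lens; pixels are square), "cx", "cy" (the principal point, pixels), "extrinsics" (4x4, takes a point from world to camera coordinates). Camera axes: x right, y down, z forward; pixel columns grow to the right and rows downward; lengths in m; the calibration is good to about 2 mm. A picture is of the moment at which its call begins. There is no depth.
- job.job_done(): hands the job in, once; it reports no verdict.
The state is a dict: "t": time; "qpos": joint angles; "dq": joint speeds; "joint_efforts": joint torques, N m; "position": TCP position; "ee_rot": TCP orientation; "ft_force": force on the tool from outside, world axes, zero at the start; "wrist_torque": the same for the moment, N m; "grip_width": opening from 0.0 (shut) to 1.0 (fully open).
Only numpy, scipy, OpenCV 4.12 (cv2) and the standard library are available. Lean on these libraries where they do the work, as an engineer would, in place of code of your own. Each camera call takes 0.05 s, during which the arm holds its last target. There are 200 camera calls.

TASK

Slide open the glass door above the brass hand bell, moving it across to the other door's side of the display case until the bell can be reached, then lift the bell out and stand it upright in the middle of the round cork mat. Leave the iron bull undisturbed in its compartment and do not open the door over it.

Things in the scene. Friction and masses are not known exactly. Their poses are not given: they have to be found in the camera images.
- case: dark-wood display case, fixed, 180 (x) x 320 (y) x 117 mm high; origin: centre of underside, z up, y along its length. 10 mm walls, floor 10 mm above the table, 10 mm divider at y=0: left (y>0) and right (y<0) compartments, each 160 x 145 mm, open upward. Two level clear sliding doors with wooden edges roof them. The bell stands in one, the bull in the other; which is which varies
- left_door (a joint): opening of the left door, m (155 mm wide, 6 mm thick, over the left compartment, top face 108 mm above the table): 0 shut, starts up to 15 mm ajar; grows as it slides to the case's -y under the right door; stops at 0.120 (clear opening then y = 30 to 150 mm). 1 to 2 N of friction; stays where left
- right_door (a joint): opening of the right door, m (same size, over the right compartment, top face 116 mm above the table): 0 shut, starts up to 15 mm ajar; grows as it slides to the case's +y above the left door; stops at 0.120 (clear opening then y = -150 to -30 mm). Same friction; stays where left
- left_door_pull (a point): centre of the left door's pull, an upright wooden rib on the door near its outer (+y) end, moving with it: 60 mm along the case's x, 12 mm thick along y; its top is 13 mm above this point, the door's top face 13 mm below
- right_door_pull (a point): centre of the right door's pull, an equal rib on the right door near its outer (-y) end: 60 mm along the case's x, 12 mm thick along y; top 13 mm above this point, door's top face 13 mm below
- bell_center (a point): brass hand bell, 88 mm tall, about 0.2 kg, standing upright; this point is on its axis half-way up, 44 mm above its base. Mouth 56 mm across at the bottom, narrowing to a 12 mm neck 44 to 50 mm above the base, then an upright round handle about 16 mm across from 58 to 80 mm. It stands 80 to 100 mm from the divider, within 10 mm of the case's x = 0
- bull_center (a point): cast-iron bull figurine with horns and four legs, about 100 mm long, 40 mm over the horns, 64 mm tall, 0.4 kg, standing in the other compartment; this point is in its middle, 31 mm above its feet
- mat_top (a point): centre of the top face of the round cork mat, 110 mm across and 6 mm thick, fixed flat on the table

How it is judged:
By the outcome, as a careful person would: the job done as asked, in the order asked, and still so for the second after the job is handed in, with the robot touching nothing.
It also fails if it takes over 53 s, if anything falls off the work surface, if the arm or the gripper's body presses on something with over 40 N, if the wrist force passes 120 N, or if a joint passes its speed limit or range.

## Working session

There is one attempt and no reset: what is moved stays moved. The work goes in short steps, Python scripts to look and compute and a tool call to move; the robot and the scene stay as the last step left them, time stands still between calls to the robot, and variables do not carry over. Pictures are saved under pics/ and viewed, about 8 in all and at most 12, crops included, and the job is handed in when it is done.

Besides the shell and the picture viewer there is one more tool, called by a JSON object that holds its "fn" and its "kwargs", one argument or row to a line. apply_moves: Moves the arm, as the interface text tells. Its arguments: {"type":"object","properties":{"commands":{"type":"array"},"squeeze":{"type":"number"}},"required":["commands"]}

```bash
mkdir -p pics
cat > h.py <<'E'
import numpy as np, cv2
from rig import monitor, imaging, job
def cam(n,save=None):
    c=imaging.camera(n)
    if save: cv2.imwrite(f'pics/{save}.png',c['frame'][:,:,::-1])
    return c
def ray(c,u,v):
    f=c['frame'].shape[0]/2/np.tan(np.radians(c['vfov'])/2)
    E=np.array(c['extrinsics']);R=E[:3,:3]
    return -R.T@E[:3,3], R.T@np.array([(u-c['cx'])/f,(v-c['cy'])/f,1])
def onz(c,u,v,z):
    o,d=ray(c,u,v); return (o+d*(z-o[2])/d[2])
def proj(c,p):
    f=c['frame'].shape[0]/2/np.tan(np.radians(c['vfov'])/2)
    q=np.array(c['extrinsics'])@np.append(p,1); return c['cx']+f*q[0]/q[2],c['cy']+f*q[1]/q[2]
E
python3 - <<'E'
from h import *
import pickle
d={n:cam(n,n+'0') for n in('top','scene')}
pickle.dump(d,open('c0.pkl','wb'))
for n,c in d.items(): print(n,c['vfov'],c['cx'],c['cy'],ray(c,c['cx'],c['cy']))
s=monitor.sense();print(s)
im=np.hstack([d['top']['frame'],d['scene']['frame']])[:,:,::-1]
E
```

```text
top 56.89937813079485 283.4342531626678 210.938434804163 (array([ 0.41216919, -0.03239218,  0.826126  ]), array([ 0.18530317,  0.00853994, -0.98264429]))
scene 44.661822732258315 279.03919229851647 208.8478543585751 (array([ 0.85210028, -0.62185465,  0.77137396]), array([-0.32031231,  0.63823527, -0.70003983]))
{'t': 0.1, 'qpos': array([-1.29469484e+00,  9.17564247e-02,  1.23176284e+00, -3.37889608e-05,
        1.81976511e+00, -5.67004716e-02]), 'dq': array([-0.001966  , -0.00232957, -0.00180019,  0.00174858, -0.00067836,
       -0.00135205]), 'joint_efforts': array([ 3.83834980e-03, -4.47856629e+01, -4.07568705e+01,  7.01551046e-02,
        2.84378382e-02, -1.08493498e-04]), 'position': array([ 0.19593254, -0.56683506,  0.22163767]), 'ee_rot': array([-0.57554374,  0.41075275, -0.40980488,  0.57627384]), 'ft_force': array([ 0.14133225,  0.32301702, -0.43652804]), 'wrist_torque': array([-0.04360412, -0.00905329,  0.0372248 ]), 'grip_width': 0.9976762572392867}
```

View pics/top0.png

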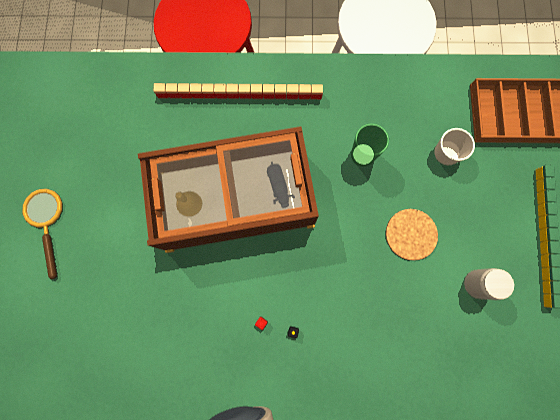

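View pics/scene0.png

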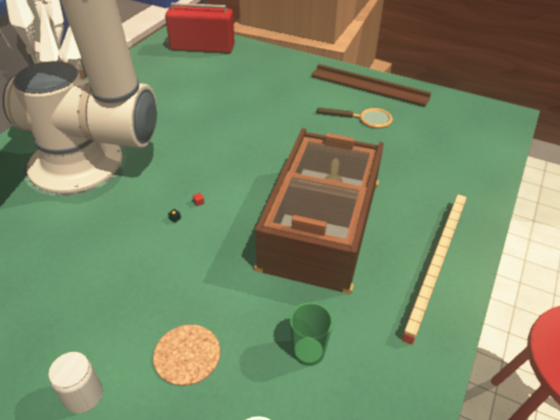

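The bell is in the image-left (world +y) compartment and the bull is on the right. The mat is at about (412,234). I'll zoom in to get the corners and see which door is the upper one.

Run:
```python
from h import *
import pickle
d=pickle.load(open('c0.pkl','rb'))
f=d['top']['frame'][:,:,::-1]
cv2.imwrite('pics/z1.png',cv2.resize(f[120:260,130:330],None,fx=4,fy=4,interpolation=cv2.INTER_CUBIC))
g=d['scene']['frame'][:,:,::-1]
cv2.imwrite('pics/z2.png',cv2.resize(g[125:300,245:395],None,fx=3.4,fy=3.4,interpolation=cv2.INTER_CUBIC))
# mat
for n in d:
    hsv=cv2.cvtColor(d[n]['frame'],cv2.COLOR_RGB2HSV)
    m=cv2.inRange(hsv,(8,70,120),(22,255,255))
    m=cv2.morphologyEx(m,cv2.MORPH_CLOSE,np.ones((5,5)))
    for c in cv2.findContours(m,0,2)[0]:
        if cv2.contourArea(c)>1200:
            (u,v),ax,a=cv2.fitEllipse(c)
            print(n,u,v,ax,onz(d[n],u,v,.006))
from scipy.spatial.transform import Rotation as R
print(R.from_quat(monitor.sense()['ee_rot']).as_matrix())
```

```text
top 411.5879821777344 234.16981506347656 (49.31157302856445, 52.245582580566406) [ 0.51943814 -0.29813016  0.006     ]
top 44.64431381225586 222.6177978515625 (37.14589309692383, 84.54601287841797) [0.53592002 0.48779594 0.006     ]
top 224.42422485351562 185.42074584960938 (103.51483154296875, 215.04554748535156) [0.62215755 0.10419177 0.006     ]
top 517.3331298828125 102.64707946777344 (80.39927673339844, 227.24952697753906) [ 0.8217912  -0.55181011  0.006     ]
top 496.0412902832031 19.007959365844727 (63.5883674621582, 137.04769897460938) [ 1.03412438 -0.52285393  0.006     ]
top 293.5829162597656 18.83791732788086 (68.57218933105469, 105.41770935058594) [ 1.03134145 -0.0439562   0.006     ]
top 67.77365112304688 22.35277557373047 (67.58747863769531, 202.738525390625) [1.01831788 0.49345827 0.006     ]
scene 186.21153259277344 354.6253662109375 (58.15830612182617, 67.88059997558594) [ 0.5223291  -0.30169655  0.006     ]
scene 427.3186340332031 285.8369445800781 (11.780022621154785, 247.57754516601562) [0.83938397 0.02106942 0.006     ]
scene 322.8151550292969 192.0465850830078 (104.08296203613281, 137.86546325683594) [0.56373878 0.16801656 0.006     ]
scene 310.46710205078125 19.808807373046875 (71.33775329589844, 203.1671905517578) [0.17558158 0.95235242 0.006     ]
[[ 3.26684269e-01 -4.92682021e-04  9.45133401e-01]
 [-9.45132017e-01  1.61872217e-03  3.26684635e-01]
 [-1.69086004e-03 -9.99998569e-01  6.31615171e-05]]
```

View pics/z1.png

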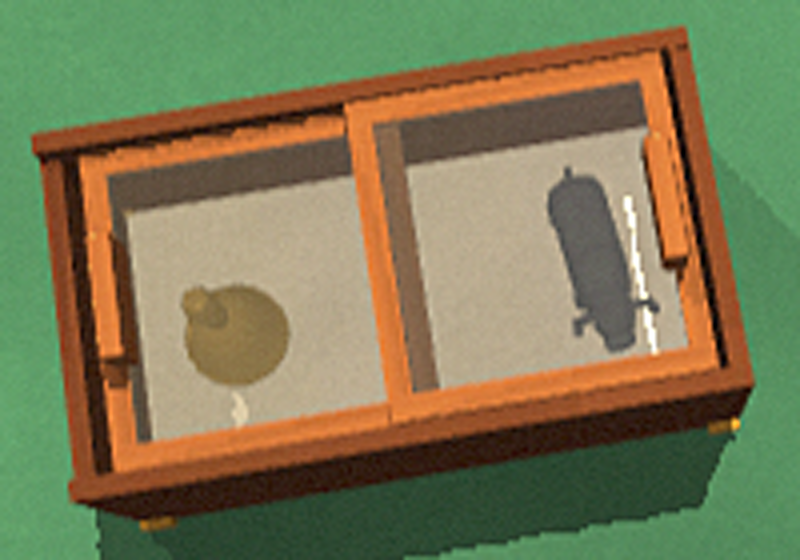

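View pics/z2.png

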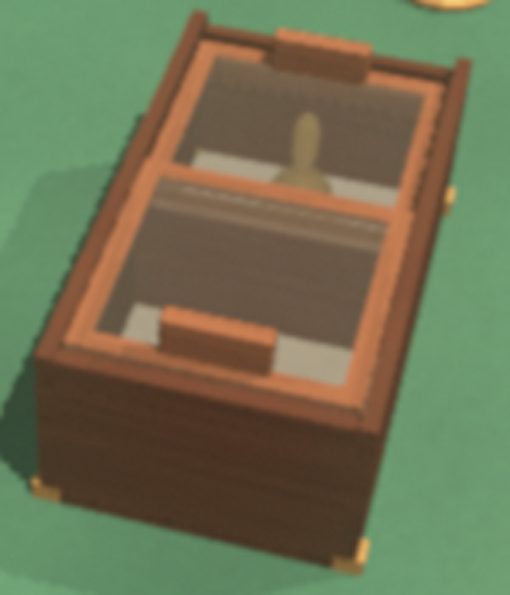

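The right door's frame overlaps the left one, so the case's +y is the image-left side. The bell is therefore under the lower left door. Rib top corners in the zoom are about (88–122, 233–362). The bell handle is at about (200,300) and its mouth centre is at about (238,334).

Run:
```python
from h import *
import pickle
d=pickle.load(open('c0.pkl','rb'));c=d['top'];s=d['scene']
P=lambda a,b,z:onz(c,130+a/4,120+b/4,z)
S=lambda a,b,z:onz(s,245+a/3.4,125+b/3.4,z)
K=[P(33,135,.117),P(687,28,.117),P(752,385,.117),P(72,500,.117)]
print('corners',np.round(K,4),'centre',np.mean(K,0))
e=[K[0]-K[1],K[3]-K[2]]; print([np.linalg.norm(x) for x in e],[np.degrees(np.arctan2(-x[0],x[1])) for x in e])
L=[P(*q,.134) for q in((90,233),(108,233),(124,358),(102,362))]; print('pull',np.round(L,4),np.mean(L,0))
print('pull scene top', S(326,40,.134))
print('right pull',np.mean([P(*q,.142) for q in((643,133),(660,132),(687,265),(667,268))],0))
print('bell handle top',P(198,300,.095),'mouth',P(238,334,.015),'scene handle',S(307,118,.095))
S2=[S(38,355,.117),S(380,430,.117),S(466,62,.117),S(198,14,.117)]
print('scene corners',np.round(S2,4),np.mean(S2,0))
```

```text
corners [[ 0.6547  0.2538  0.117 ]
 [ 0.712  -0.0598  0.117 ]
 [ 0.5365 -0.0905  0.117 ]
 [ 0.4797  0.2216  0.117 ]] centre [0.59573676 0.0812846  0.117     ]
[np.float64(0.31886574133011564), np.float64(0.31727671730855256)] [np.float64(10.351093712741683), np.float64(10.323366816127207)]
pull [[0.6017 0.2167 0.134 ]
 [0.6018 0.2083 0.134 ]
 [0.543  0.1968 0.134 ]
 [0.5411 0.2067 0.134 ]] [0.57190744 0.20711155 0.134     ]
pull scene top [0.57720267 0.20970414 0.134     ]
right pull [ 0.61825854 -0.04864482  0.142     ]
bell handle top [0.57937503 0.17576293 0.095     ] mouth [0.5792355  0.17594543 0.015     ] scene handle [0.58034588 0.18041153 0.095     ]
scene corners [[ 0.5405 -0.0897  0.117 ]
 [ 0.7158 -0.0562  0.117 ]
 [ 0.6555  0.251   0.117 ]
 [ 0.4867  0.2197  0.117 ]] [0.59963745 0.0811913  0.117     ]
```

{"fn": "apply_moves", "kwargs": {
  "commands": [
    [37.8, 77.5, 0, 0, 0, -0.153, 4],
    [37.8, 77.5, 0, 0, 0, -0.153, 4],
    [37.8, 77.5, 0, 0, 0, -0.153, 4],
    [37.8, 77.5, 0, 0, 0, -0.153, 4],
    [37.8, 77.5, 0, 0, 0, -0.153, 4],
    [37.8, 77.5, 0, 0, 0, -0.153, 4],
    [37.8, 77.5, 0, 0, 0, -0.153, 4],
    [37.8, 77.5, 0, 0, 0, -0.153, 4],
    [37.8, 77.5, 0, 0, 0, -0.153, 4],
    [37.8, 77.5, 0, 0, 0, -0.153, 4],
    [37.8, 77.5, 0, 0, 0, -0.153, 4],
    [37.8, 77.5, 0, 0, 0, -0.153, 4]
  ],
  "squeeze": 15
}}

```text
t: 1.1
position: [0.4154, -0.1156, 0.2225]
ee_rot: [-0.543, 0.453, -0.453, 0.543]
ft_force: [0.5, 0.4, -0.4]
grip_width: 0.451
```

{"fn": "apply_moves", "kwargs": {
  "commands": [
    [15.9, 32.4, 0, 0, 0, 0, 4],
    [15.9, 32.4, 0, 0, 0, 0, 4],
    [15.9, 32.4, 0, 0, 0, 0, 4],
    [15.9, 32.4, 0, 0, 0, 0, 4],
    [15.9, 32.4, 0, 0, 0, 0, 4],
    [15.9, 32.4, 0, 0, 0, 0, 4],
    [15.9, 32.4, 0, 0, 0, 0, 4],
    [15.9, 32.4, 0, 0, 0, 0, 4],
    [15.9, 32.4, 0, 0, 0, 0, 4],
    [15.9, 32.4, 0, 0, 0, 0, 4],
    [15.9, 32.4, 0, 0, 0, 0, 4]
  ]
}}

```text
t: 2.02
position: [0.574, 0.2074, 0.2209]
ee_rot: [0.544, -0.453, 0.452, -0.542]
ft_force: [-1.6, -0.1, -0.1]
grip_width: 0.457
```

Run:
```python
from h import *
from scipy.spatial.transform import Rotation as R
c=cam('wrist','w1');s=monitor.sense();print(s['position'],s['grip_width'],s['qpos'])
print(R.from_quat(s['ee_rot']).as_matrix().round(3))
print(ray(c,c['cx'],c['cy']), proj(c,[.574,.208,.134]))
```

```text
[0.57390047 0.20622639 0.22169304] 0.45541855005020165 [ 2.89457634e-01  1.19556531e-01  1.20193242e+00 -4.80824638e-04
  1.82208752e+00  1.67956359e+00]
[[ 0.18  -0.002  0.984]
 [-0.984 -0.001  0.18 ]
 [ 0.001 -1.    -0.002]]
(array([0.64175523, 0.2186374 , 0.38307662]), array([-0.24751858, -0.0466307 , -0.96776037])) (np.float64(276.42460773214077), np.float64(216.58443672191996))
```

View pics/w1.png

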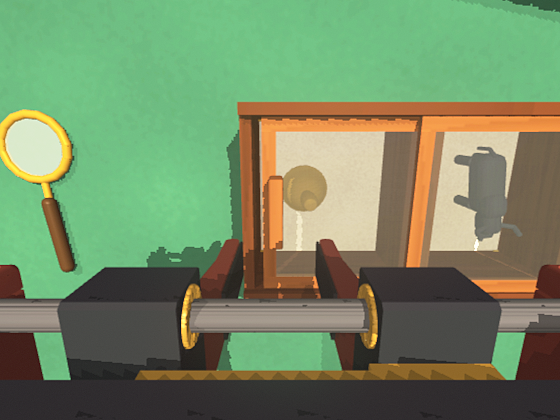

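The wrist view confirms the rib at about (276,212), against a predicted (276,217). I'll descend and grip it.

{"fn": "apply_moves", "kwargs": {
  "commands": [
    [0, 0.1, -4, 0, 0, 0, 3.5],
    [0, 0.1, -8, 0, 0, 0, 3.5],
    [0, 0.1, -9.0, 0, 0, 0, 3.5],
    [0, 0.1, -9.9, 0, 0, 0, 3.5],
    [0, 0.1, -9.9, 0, 0, 0, 3.5],
    [0, 0.1, -9.9, 0, 0, 0, 0.5],
    [0, 0.1, -9.9, 0, 0, 0, 0.5],
    [0, 0.1, -9.9, 0, 0, 0, 0.5],
    [0, 0.1, -9.9, 0, 0, 0, 0.5],
    [0, 0.1, -9.9, 0, 0, 0, 0.5],
    [0, 0.1, -9.9, 0, 0, 0, 0.5]
  ],
  "squeeze": 15
}}

```text
t: 2.98
position: [0.5751, 0.2078, 0.1259]
ee_rot: [-0.542, 0.452, -0.454, 0.544]
ft_force: [0.7, 1.3, 5.7]
grip_width: 0.132
```

{"fn": "apply_moves", "kwargs": {
  "commands": [
    [0.18, -1, 0.1, 0, 0, 0, 0.5],
    [0.36, -2, 0.1, 0, 0, 0, 0.5],
    [0.54, -3, 0.1, 0, 0, 0, 0.5],
    [0.73, -4, 0.1, 0, 0, 0, 0.5],
    [0.91, -5, 0.1, 0, 0, 0, 0.5],
    [1.1, -6, 0.1, 0, 0, 0, 0.5],
    [1.28, -7, 0.1, 0, 0, 0, 0.5],
    [1.46, -8, 0.1, 0, 0, 0, 0.5],
    [1.65, -9, 0.1, 0, 0, 0, 0.5],
    [1.74, -9.5, 0.1, 0, 0, 0, 0.5],
    [1.83, -10, 0.1, 0, 0, 0, 0.5],
    [1.83, -10, 0.1, 0, 0, 0, 0.5]
  ]
}}

```text
t: 3.98
position: [0.5939, 0.105, 0.1258]
ee_rot: [-0.542, 0.453, -0.455, 0.543]
ft_force: [5.1, -0.0, 5.1]
grip_width: 0.135
```

{"fn": "apply_moves", "kwargs": {
  "commands": [
    [0.0, -0.3, 0, 0, 0, 0, 0.5],
    [0.0, -0.6, 0, 0, 0, 0, 0.5],
    [0.0, -0.6, 0, 0, 0, 0, 0.5]
  ]
}}

```text
t: 4.23
position: [0.5946, 0.1011, 0.1259]
ee_rot: [-0.541, 0.452, -0.454, 0.545]
ft_force: [9.0, 5.2, 3.3]
grip_width: 0.137
```

{"fn": "apply_moves", "kwargs": {
  "commands": [
    [-0.05, 0.2, 0, 0, 0, 0, 3.5],
    [-0.05, 0.2, 0, 0, 0, 0, 3.5],
    [-0.05, 0.2, 0, 0, 0, 0, 3.5],
    [-0.05, 0.2, 4, 0, 0, 0, 3.5],
    [-0.05, 0.2, 8, 0, 0, 0, 3.5],
    [-0.05, 0.2, 10, 0, 0, 0, 3.5]
  ]
}}

```text
t: 4.73
position: [0.592, 0.1027, 0.2286]
ee_rot: [-0.542, 0.453, -0.454, 0.543]
ft_force: [0.2, 0.1, 1.0]
grip_width: 0.395
```

{"fn": "apply_moves", "kwargs": {
  "commands": [
    [-1.4, 7.6, 0, 0, 0, 1.571, 4],
    [-1.4, 7.6, 0, 0, 0, 1.571, 4],
    [-1.4, 7.6, 0, 0, 0, 1.571, 4],
    [-1.4, 7.6, 0, 0, 0, 1.571, 4],
    [-1.4, 7.6, 0, 0, 0, 1.571, 4],
    [-1.4, 7.6, 0, 0, 0, 1.571, 4],
    [-1.4, 7.6, 0, 0, 0, 1.571, 4],
    [-1.4, 7.6, 0, 0, 0, 1.571, 4],
    [-1.4, 7.6, 0, 0, 0, 1.571, 4],
    [-1.4, 7.6, 0, 0, 0, 1.571, 4],
    [-1.4, 7.6, 0, 0, 0, 1.571, 4],
    [-1.4, 7.6, 0, 0, 0, 1.571, 4]
  ]
}}

```text
t: 5.73
position: [0.5776, 0.1786, 0.2236]
ee_rot: [0.706, 0.04, -0.041, -0.706]
ft_force: [-0.2, -0.2, 0.1]
grip_width: 0.456
```

{"fn": "apply_moves", "kwargs": {
  "commands": [
    [0, 0, 0, 0, 0, 0.067, 4],
    [0, 0, 0, 0, 0, 0.067, 4],
    [0, 0, 0, 0, 0, 0.067, 4]
  ]
}}

```text
t: 5.98
position: [0.5777, 0.1788, 0.2239]
ee_rot: [0.705, 0.061, -0.062, -0.704]
ft_force: [-0.4, -0.3, -0.5]
grip_width: 0.455
```

Run:
```python
from h import *
from scipy.spatial.transform import Rotation as R
c=cam('wrist','w2');s=monitor.sense();print(s['t'],s['position'],s['grip_width'],s['qpos'])
print(R.from_quat(s['ee_rot']).as_matrix().round(3))
print('bell top',proj(c,[.58,.177,.098]),'pull',proj(c,[.596,.1,.134]))
t=cam('top','t2');sc=cam('scene')
a=cv2.resize(t['frame'][120:260,130:330],(600,420));b=sc['frame'][125:275,245:395]
cv2.imwrite('pics/z3.png',np.hstack([c['frame'][::1,::1],cv2.resize(b,(240,240))if 0 else np.zeros((420,0,3),np.uint8)])[:,:,::-1])
```

```text
6.0333 [0.57779463 0.17890179 0.22406857] 0.45432954583275587 [ 2.44159689e-01  1.05859621e-01  1.21244044e+00 -2.39410947e-04
  1.82461730e+00  7.08519112e-02]
[[ 0.985 -0.001 -0.172]
 [ 0.172 -0.001  0.985]
 [-0.001 -1.    -0.   ]]
bell top (np.float64(280.66380057443854), np.float64(206.3118286383851)) pull (np.float64(283.4477605007002), np.float64(301.20758411674257))
```

View pics/w2.png

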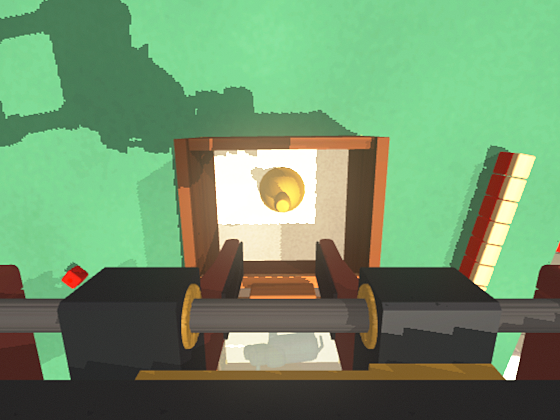

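The lower door is now open under the right one. The handle top is at (282,204), within 3 px of the prediction, so I'll descend on the bell.

{"fn": "apply_moves", "kwargs": {
  "commands": [
    [0.3, 0, -3, 0, 0, 0, 4.5],
    [0.3, 0, -6, 0, 0, 0, 4.5],
    [0.3, 0, -9, 0, 0, 0, 4.5],
    [0.3, 0, -11, 0, 0, 0, 4.5],
    [0.3, 0, -13, 0, 0, 0, 4.5],
    [0.3, 0, -15, 0, 0, 0, 4.5],
    [0.3, 0, -16.2, 0, 0, 0, 4.5],
    [0.3, 0, -16.2, 0, 0, 0, 4.5],
    [0.3, 0, -16.2, 0, 0, 0, 4.5]
  ]
}}

```text
t: 6.88
position: [0.5807, 0.1792, 0.0624]
ee_rot: [0.704, 0.062, -0.062, -0.704]
ft_force: [-0.0, 0.2, 0.9]
grip_width: 0.508
```

{"fn": "apply_moves", "kwargs": {
  "commands": [
    [0, 0, 0, 0, 0, 0, 0.5],
    [0, 0, 0, 0, 0, 0, 0.5],
    [0, 0, 0, 0, 0, 0, 0.5],
    [0, 0, 0, 0, 0, 0, 0.5],
    [0, 0, 0, 0, 0, 0, 0.5],
    [0, 0, 0, 0, 0, 0, 0.5],
    [0, 0, 0, 0, 0, 0, 0.5]
  ],
  "squeeze": 20
}}

```text
t: 7.47
position: [0.581, 0.1794, 0.0634]
ee_rot: [-0.704, -0.062, 0.062, 0.704]
ft_force: [-3.7, -1.4, 4.3]
grip_width: 0.181
```

Gripped at 16 mm. Lifting slowly.

{"fn": "apply_moves", "kwargs": {
  "commands": [
    [0, 0, 1, 0, 0, 0, 0.5],
    [0, 0, 3, 0, 0, 0, 0.5],
    [0, 0, 5, 0, 0, 0, 0.5],
    [0, 0, 7, 0, 0, 0, 0.5],
    [0, 0, 9, 0, 0, 0, 0.5],
    [0, 0, 11, 0, 0, 0, 0.5],
    [0, 0, 13, 0, 0, 0, 0.5],
    [0, 0, 15, 0, 0, 0, 0.5],
    [0, 0, 17, 0, 0, 0, 0.5],
    [0, 0, 19, 0, 0, 0, 0.5],
    [0, 0, 19, 0, 0, 0, 0.5],
    [0, 0, 19, 0, 0, 0, 0.5]
  ]
}}

```text
t: 8.47
position: [0.5815, 0.1794, 0.2535]
ee_rot: [-0.704, -0.063, 0.061, 0.704]
ft_force: [0.2, -0.0, -2.2]
grip_width: 0.183
```

Run:
```python
from h import *
c=cam('scene','s3');s=monitor.sense();print(s['t'],s['position'],s['grip_width'],s['ft_force'])
```

```text
8.5167 [0.58101129 0.1793023  0.25166758] 0.18126137355773006 [-0.01942006  1.00610569 -2.47663101]
```

View pics/s3.png

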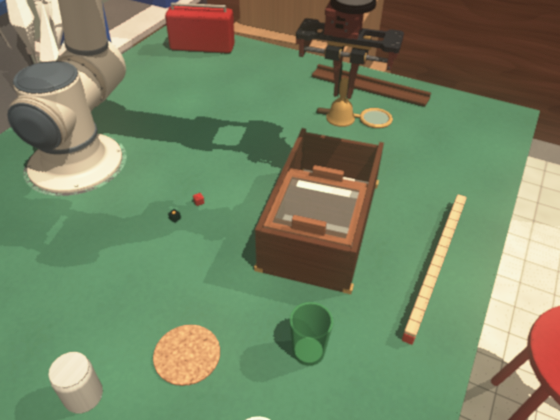

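The bell is held upright and clear of the case, with its base at about z=0.2. Next I carry it to the mat at (0.521, -0.300).

{"fn": "apply_moves", "kwargs": {
  "commands": [
    [-0.2, -1, 0, 0, 0, 0, 0.5],
    [-0.4, -3, 0, 0, 0, 0, 0.5],
    [-0.7, -5.5, 0, 0, 0, 0, 0.5],
    [-1, -8, 0, 0, 0, 0, 0.5],
    [-1.3, -10.5, 0, 0, 0, 0, 0.5],
    [-1.6, -13, 0, 0, 0, 0, 0.5],
    [-1.9, -15.5, 0, 0, 0, 0, 0.5],
    [-2.2, -18, 0, 0, 0, 0, 0.5],
    [-2.5, -20.5, 0, 0, 0, 0, 0.5],
    [-2.8, -22.5, 0, 0, 0, 0, 0.5],
    [-3, -24, 0, 0, 0, 0, 0.5],
    [-3, -24, 0, 0, 0, 0, 0.5]
  ]
}}

```text
t: 9.52
position: [0.5497, -0.064, 0.2506]
ee_rot: [0.705, 0.06, -0.062, -0.704]
ft_force: [0.2, 1.0, -3.7]
grip_width: 0.185
```

{"fn": "apply_moves", "kwargs": {
  "commands": [
    [-0.2, -1, 0, 0, 0, 0, 0.5],
    [-0.4, -3, 0, 0, 0, 0, 0.5],
    [-0.7, -5.5, 0, 0, 0, 0, 0.5],
    [-1, -8, 0, 0, 0, 0, 0.5],
    [-1.3, -10.5, 0, 0, 0, 0, 0.5],
    [-1.6, -13, 0, 0, 0, 0, 0.5],
    [-1.9, -15.5, 0, 0, 0, 0, 0.5],
    [-2.2, -18, 0, 0, 0, 0, 0.5],
    [-2.5, -20.5, 0, 0, 0, 0, 0.5],
    [-2.8, -22.5, 0, 0, 0, 0, 0.5],
    [-3, -24, 0, 0, 0, 0, 0.5],
    [-3, -24, 0, 0, 0, 0, 0.5]
  ]
}}

```text
t: 10.52
position: [0.5201, -0.303, 0.2512]
ee_rot: [-0.704, -0.061, 0.062, 0.705]
ft_force: [-0.0, 0.5, -2.9]
grip_width: 0.178
```

Run:
```python
from h import *
c=cam('wrist','w4');s=monitor.sense();print(s['t'],s['position'],s['grip_width'],s['ft_force'])
print(proj(c,[.521,-.3,.006]))
hsv=cv2.cvtColor(c['frame'],cv2.COLOR_RGB2HSV)
```

```text
10.5667 [ 0.52057669 -0.30142177  0.25153391] 0.1797470344904954 [-1.19685421  0.16808104 -2.02708784]
(np.float64(279.90265865780367), np.float64(181.51849221854252))
```

View pics/w4.png

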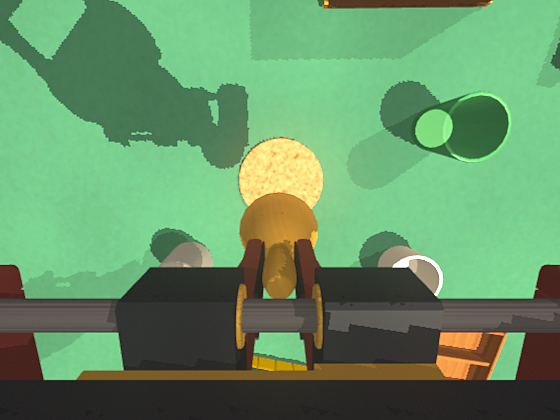

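The mat spans u 239–323 with its centre at about (281,180), which matches. I'll lower the bell.

{"fn": "apply_moves", "kwargs": {
  "commands": [
    [0.1, 0.3, -2, 0, 0, 0, 0.5],
    [0.1, 0.3, -4.5, 0, 0, 0, 0.5],
    [0.1, 0.3, -7, 0, 0, 0, 0.5],
    [0.1, 0.3, -9.5, 0, 0, 0, 0.5],
    [0.1, 0.3, -12, 0, 0, 0, 0.5],
    [0.1, 0.3, -14.5, 0, 0, 0, 0.5],
    [0.1, 0.3, -16.5, 0, 0, 0, 0.5],
    [0.1, 0.3, -17.7, 0, 0, 0, 0.5],
    [0.1, 0.3, -18.4, 0, 0, 0, 0.5],
    [0.1, 0.3, -18.8, 0, 0, 0, 0.5],
    [0.1, 0.3, -18.8, 0, 0, 0, 0.5],
    [0.1, 0.3, -18.8, 0, 0, 0, 0.5]
  ]
}}

```text
t: 11.57
position: [0.5227, -0.2978, 0.066]
ee_rot: [0.705, 0.063, -0.062, -0.704]
ft_force: [-0.1, -0.0, -2.4]
grip_width: 0.183
```

{"fn": "apply_moves", "kwargs": {
  "commands": [
    [0, 0, -0.2, 0, 0, 0, 0.5],
    [0, 0, -0.4, 0, 0, 0, 0.5],
    [0, 0, -0.4, 0, 0, 0, 0.5],
    [0, 0, -0.4, 0, 0, 0, 0.5]
  ]
}}

```text
t: 11.9
position: [0.5221, -0.2978, 0.0609]
ee_rot: [0.704, 0.062, -0.062, -0.704]
ft_force: [-0.2, -0.9, -3.1]
grip_width: 0.184
```

{"fn": "apply_moves", "kwargs": {
  "commands": [
    [0, 0, -0.1, 0, 0, 0, 0.5],
    [0, 0, -0.2, 0, 0, 0, 0.5],
    [0, 0, -0.2, 0, 0, 0, 0.5],
    [0, 0, -0.2, 0, 0, 0, 0.5]
  ]
}}

```text
t: 12.23
position: [0.5222, -0.2981, 0.0595]
ee_rot: [0.705, 0.062, -0.062, -0.704]
ft_force: [-1.3, -0.7, 2.5]
grip_width: 0.182
```

Force reversed from -3 to +2.5 N, so the bell is touching the mat. Release and withdraw upward.

{"fn": "apply_moves", "kwargs": {
  "commands": [
    [0, 0, 0, 0, 0, 0, 2],
    [0, 0, 0, 0, 0, 0, 3],
    [0, 0, 0, 0, 0, 0, 4.5],
    [0, 0, 0, 0, 0, 0, 4.5],
    [0, 0, 0, 0, 0, 0, 4.5],
    [0, 0, 2, 0, 0, 0, 4.5],
    [0, 0, 5, 0, 0, 0, 4.5],
    [0, 0, 8, 0, 0, 0, 4.5],
    [0, 0, 11, 0, 0, 0, 4.5],
    [0, 0, 14, 0, 0, 0, 4.5],
    [0, 0, 17, 0, 0, 0, 4.5],
    [0, 0, 17, 0, 0, 0, 4.5]
  ]
}}

```text
t: 13.23
position: [0.5235, -0.2986, 0.2367]
ee_rot: [0.707, 0.065, -0.059, -0.702]
ft_force: [0.4, 0.3, 1.4]
grip_width: 0.513
```

Run:
```python
from h import *
c=cam('wrist');b=cam('scene');s=monitor.sense();print(s['t'],s['position'],s['grip_width'],s['ft_force'])
im=np.hstack([c['frame'][60:400,160:480],b['frame'][80:420,100:420]])[:,:,::-1]
cv2.imwrite('pics/f.png',im)
print('wrist base',proj(c,[.522,-.299,.006]),'top',proj(c,[.522,-.299,.094]))
```

```text
13.3333 [ 0.52260138 -0.29800505  0.23042323] 0.5091719823417699 [0.16195581 0.05732342 0.11605304]
wrist base (np.float64(275.6879736492273), np.float64(184.19377948847136)) top (np.float64(275.5900071519956), np.float64(199.40034842216903))
```

View pics/f.png

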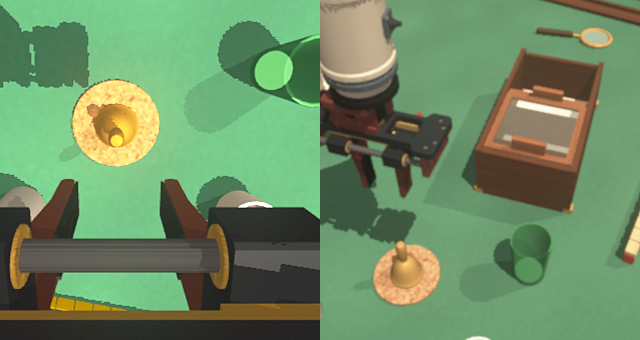

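The bell stands upright and centred on the mat: mat centre about (116,123) in the crop, mouth about (116,125). The right door and the bull look unchanged, and the gripper is clear.

```bash
python3 -c "
from rig import job
print(job.job_done())"
```

```text
the job is handed in; nothing more can be done
None
```

The bell is standing upright on the cork mat, and I handed the job in at about 13.3 s of the 53 s allowed.

I gripped the left door's rib and slid that door about 108 mm under the right door, until the force rose as it neared its stop. I then lifted the bell out by its handle and lowered it onto the mat until the force showed contact. After releasing, I raised the arm clear.

- **Bell:** the last wrist and scene pictures show it upright and within a few millimetres of the mat's centre, judged by eye. The gripper was open about 14 cm above the bell, with no force reading.
- **Right door and bull:** the right door looks as it did at the start, and I never touched it. The bull was last clearly in view under its door just after the left door was opened. In the final picture it can't be made out through the overlapping doors.
- **Forces:** while gripping and sliding the rib, readings between moves reached up to about 9 N sideways and 6 N upward, well under the limits.

No check failed or disagreed; the bell and mat positions I predicted matched the close-up views to within about 3 pixels, and the rib to about 5.

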